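Stow the baby-fork case in the half-open spoon drawer

TASK

Put the teal baby-fork case away in the empty middle bay of the open drawer: the drawer opens only part way, so tilt the case nose-down to get it under the edge of the countertop, then level it so that it lies flat on the drawer floor, lid up. Its white lid must also be pressed fully down. Let go of it, and leave the sippy cup and the snack jar standing where they are.

Things in the scene. Friction and masses are not known exactly. Their poses are not given: they have to be found in the camera images.
- case_mid (a point): centre of the body of the teal hard-plastic case, a loose closed box 170 mm long (its x axis), 52 mm wide (y) and 40 mm high (z), rounded edges, about 0.25 kg; this point is half-way up, 20 mm above its underside. Both ends are alike. It starts flat on the table, lid up. Grip it across the 52 mm width by the sides of the teal body.
- lid_top (a point): centre of the top face of the case's white lid, a plate 158 x 40 mm and 4 mm thick, set in 6 mm from the sides and ends of the body; z up. The top face is 51 mm above the case's underside when raised (an orange band shows beneath it) and 44 mm when fully down.
- lid (a joint): how far the lid has been pressed in, m: 0 = fully raised, 0.007 = fully down at its stop. It slides straight down into the case against about 3 N of friction, can be pressed anywhere on top and stays where it is left.
- bay (a point): on the drawer floor (30 mm above the table), mid-width of the empty middle bay, straight below the countertop's front edge. x points into the cabinet, away from the robot; y left; z up. Bay: y -65 to 65 mm between insert walls 8 mm thick, 35 mm high; x -130 (inside of drawer front) to 120 mm (drawer back). The drawer is fixed at its stop. The case fits only lengthways, its long axis along x.
- counter_edge (a point): lower front edge of the quartz countertop, above the bay's middle, 93 mm above the drawer floor; same axes as bay. The slab covers everything at x > 0: 30 mm thick, 300 mm deep, 430 mm to either side, fixed. The opening from above, between this edge and the drawer front, is 130 mm long: shorter than the case.
- front_top (a point): middle of the top inner edge of the white drawer front, 50 mm above the drawer floor, 130 mm nearer the robot than the countertop's edge; same axes as bay. The front is 18 mm thick and 305 mm wide; its bar handle, 32 mm below the top, reaches about 60 mm from here towards the robot. The side bays hold two baby forks and a wooden spoon.
- cup: red sippy cup with white spout lid, 76 mm wide, 125 mm high, standing on the table; origin at the centre of its underside
- snack_jar: closed glass snack jar with green cap, 80 mm wide, 120 mm high, standing on the table; origin at the centre of its underside

How it is judged:
At the end, for the whole second after the job is handed in: The case lies flat (within 4 degrees), lid up, on the floor of the middle bay: its centre 14 to 26 mm above the floor, within 45 mm of the bay's centre line and between 60 mm in front of and 50 mm behind the countertop's edge; its lid is pressed down at least 5.5 of its 7 mm (x of case_mid in the frame of bay between -0.06 and 0.05 m and y of case_mid in the frame of bay between -0.045 and 0.045 m and z of case_mid in the frame of bay between 0.014 and 0.026 m and angle between case_mid's own z axis and vertical below 0.07 rad and value of joint lid above 0.0055 m); the robot touches nothing.
It fails at once if the sippy cup is pushed more than 30 mm or tipped (distance of cup from where it was at the start of the episode above 0.03 m or angle between cup's own z axis and vertical above 0.35 rad).
It fails at once if the snack jar is pushed more than 30 mm or tipped (distance of snack_jar from where it was at the start of the episode above 0.03 m or angle between snack_jar's own z axis and vertical above 0.35 rad).
It also fails if it takes over 54 s, if anything falls off the work surface, if the arm or the gripper's body presses on something with over 40 N, if the wrist force passes 120 N, or if a joint passes its speed limit or range.

ROBOT

A 7-joint arm with a two-finger parallel gripper is mounted at the origin on the work surface. World frame = base frame: x ahead of the robot, y to its left, z up, the work surface at z = 0. Lengths are in m, angles in rad, forces in N, time in s.
With the tool pointing down it reaches from about 0.425 to 0.875 m from the base axis. Payload 4.7 kg.
Tool frame: the origin (TCP) lies at the very end of the fingers, on their centre line; the grasp point (between the pads) lies behind it (ctrl.tcp_to_grasp is the y of the grasp point in the tool frame, in m); y points along the fingers, x is the direction in which the jaws open and shut, and the axes are right-handed (so a half turn about y gives the same grasp; the last joint's range is limited). The gripper opens to 87 mm and grips with 3 to 60 N. Pads are 19 mm wide; open, the fingers measure 117 mm over their backs; the gripper's body (75 mm by 190 mm) begins 51 mm behind the grasp point.
Start: joints at [1.13, 0.321, -0.07, 1.45, 0.023, 1.371, -0.057], TCP at [0.286, -0.584, 0.193] pointing down, gripper open.
Joint ranges: [-2.86, 2.86], [-0.3, 2.09], [-1.38, 1.24], [0.06, 2.45], [-1.56, 4.7], [0.09, 2.05], [-2.69, 2.69]. Speed limits (rad/s): [2.57, 2.57, 3.14, 3.14, 3.14, 3.14, 3.14].

INTERFACE

Orientations are given as a rotation vector (axis times angle).
In Python, from bench import ctrl, get_image, workorder gives the robot as it stands.
- The arm moves only by the tool drive_tool, never from a script. Its argument "increments" is text: rows parted by semicolons, each of 5 numbers parted by spaces: the shift along the tool's x, y, z in mm, then the turn about the tool's y in degrees, then the closure in counts, from 0 (fully open) to 255 (shut). In form: tx ty tz yaw fingers; .... A call has 1 to 20 rows; each row shifts and turns the commanded pose from where the row before left it, along the tool's axes as they then stand; what a row does not reach is not made up. A row lasts 1/8 s, in which the tool goes at most 62.5 mm and 10.7 degrees, less where a joint would pass 70% of its speed; a pose out of reach is approached as far as the arm can. A call is refused whole if a number of a shift passes 62.5 or a number of a turn 10.7, either way. A call with a gripper value outside its range is refused whole. The fingers move at their own pace and stop on an object; "squeeze" is the grip in N (left out, the last holds). Time passes only in rows, so rows that do not move let the fingers close. It gives the time, the measured TCP pose, the force and the opening at its end, in the units of the state.
- ctrl.get_state(): the state, without advancing time (a new reading comes with each control period).
- get_image(name): name is "scene" or "top" or "wrist"; returns a dict with "img" (480x640x3 uint8, red, green, blue), "mtx" (3x3 intrinsics, pixels), "camera_from_world" (4x4, takes a point from world to camera coordinates). Camera axes: x right, y up, looking along -z (the intrinsics and any distortion apply to the point x, -y, -z); pixel columns grow to the right and rows downward; lengths in m; the calibration is good to about 2 mm. The wrist camera is an equidistant fisheye: a pixel r from the principal point sees the ray r / f radians off the axis. A picture is of the moment at which its call begins. There is no depth.
- workorder.close_job(): hands the job in, once; it reports no verdict.
The state is a dict: "time": time; "joint_positions": joint angles; "qd": joint speeds; "joint_torque": joint torques, N m; "position": TCP position; "tool_rot": TCP orientation; "ft_force": force on the tool from outside, world axes, zero at the start; "torque": the same for the moment, N m; "grip_width": opening from 0.0 (shut) to 1.0 (fully open).
Only numpy, scipy, OpenCV 4.12 (cv2) and the standard library are available. Lean on these libraries where they do the work, as an engineer would, in place of code of your own. Each camera call takes 0.05 s, during which the arm holds its last target.

## Working session

There is one attempt and no reset: what is moved stays moved. The work goes in short steps, Python scripts to look and compute and a tool call to move; the robot and the scene stay as the last step left them, time stands still between calls to the robot, and variables do not carry over. Pictures are saved under pics/ and viewed, and the job is handed in when it is done.

Besides the shell and the picture viewer there is one more tool, called as name(argument=value, ...) on one line, values as JSON. drive_tool: Moves the arm, as the interface text tells. Its arguments: {"type":"object","properties":{"increments":{"type":"string"},"squeeze":{"type":"number"}},"required":["increments"]}

```bash
ls; mkdir -p pics; python3 - <<'E'
from bench import ctrl,get_image
import cv2,numpy as np
s=ctrl.get_state();print(s, ctrl.tcp_to_grasp)
for n in ["scene","top","wrist"]:
    d=get_image(n);cv2.imwrite(f"pics/{n}0.png",d["img"][:,:,::-1]);print(n,d["mtx"].tolist(),np.round(d["camera_from_world"],4).tolist(), [k for k in d])
E
```

```text
pics
{'time': 0.0, 'joint_positions': array([ 1.13009407,  0.32184967, -0.07007551,  1.45167052,  0.02257817,
        1.37077404, -0.0569154 ]), 'qd': array([-0.00029049,  0.00205363, -0.00099141, -0.00103883, -0.0010697 ,
        0.00110755, -0.00172143]), 'joint_torque': array([ 4.76401544e-05, -4.91294682e+01, -4.03829115e-01, -3.12526989e+01,
       -6.36654929e-02,  4.36449295e-02,  1.87389969e-04]), 'position': array([ 0.28522604, -0.58340755,  0.1920464 ]), 'tool_rot': array([-1.38971555,  0.86925528, -0.86652695]), 'ft_force': array([ 0.43729197, -0.2814886 ,  1.1928876 ]), 'torque': array([ 0.03160027, -0.02644809,  0.02893387]), 'grip_width': 0.9997086855039294} -0.0187
scene [[470.1552308844278, 0.0, 316.19332558645215], [0.0, 470.1552308844278, 232.8970161009523], [0.0, 0.0, 1.0]] [[-0.2127, 0.977, -0.0158, 0.065], [-0.7871, -0.1617, 0.5953, 0.3542], [0.579, 0.1391, 0.8034, -1.6287], [0.0, 0.0, 0.0, 1.0]] ['img', 'mtx', 'camera_from_world']
top [[522.268794300614, 0.0, 323.6735665677792], [0.0, 522.268794300614, 234.01041127595366], [0.0, 0.0, 1.0]] [[-0.0044, -0.9999, 0.014, 0.0507], [0.995, -0.003, 0.1002, -0.5368], [-0.1002, 0.0143, 0.9949, -1.3927], [0.0, 0.0, 0.0, 1.0]] ['img', 'mtx', 'camera_from_world']
wrist [[371.64829954431775, 0.0, 323.4063771614917], [0.0, 371.64829954431775, 237.85247630318378], [0.0, 0.0, 1.0]] [[0.4395, -0.8982, -0.0003, -0.6504], [0.8566, 0.4193, -0.3008, 0.0366], [0.2703, 0.1319, 0.9537, -0.3915], [0.0, 0.0, 0.0, 1.0]] ['img', 'mtx', 'camera_from_world']
```

View pics/scene0.png

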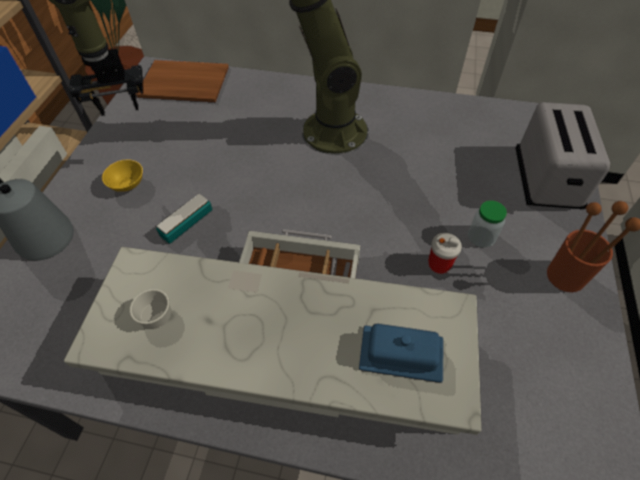

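View pics/top0.png

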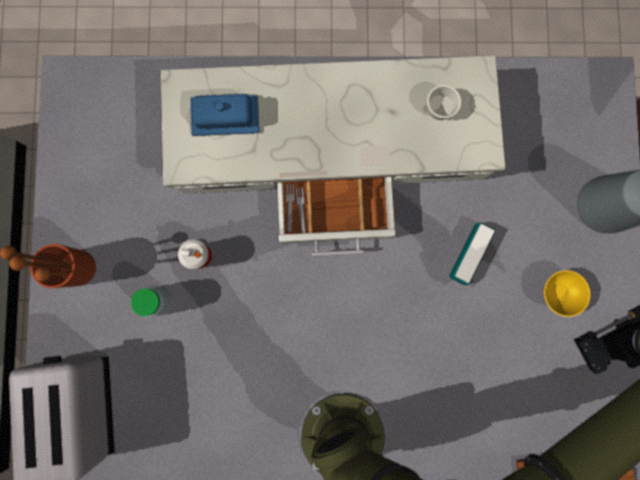

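View pics/wrist0.png

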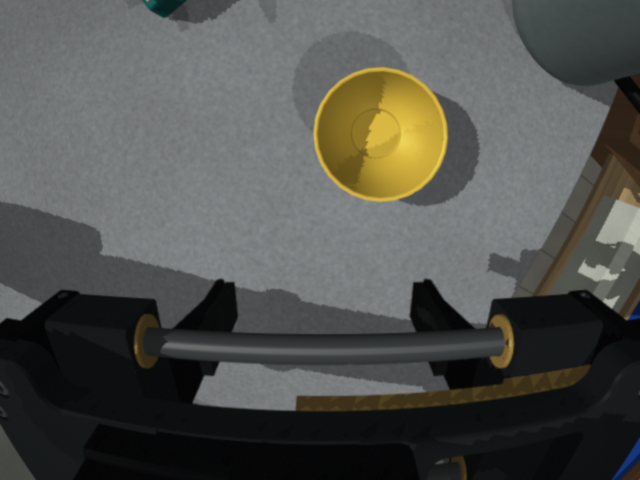

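```bash
cat > h.py <<'E'
from bench import ctrl,get_image
import cv2,numpy as np
from scipy.spatial.transform import Rotation as R
def unproj(d,u,v,z):
    K=d["mtx"];T=d["camera_from_world"];Rm=T[:3,:3];t=T[:3,3]
    ray=np.array([(u-K[0,2])/K[0,0],-(v-K[1,2])/K[1,1],-1.0])
    o=-Rm.T@t;r=Rm.T@ray
    return o+r*(z-o[2])/r[2]
def proj(d,p):
    K=d["mtx"];T=d["camera_from_world"];c=T[:3,:3]@np.asarray(p)+T[:3,3]
    return K[0,0]*c[0]/-c[2]+K[0,2], K[1,1]*c[1]/c[2]+K[1,2]
def st():
    s=ctrl.get_state();M=R.from_rotvec(s["tool_rot"]).as_matrix()
    print("t",round(s["time"],3),"p",np.round(s["position"],4),"F",np.round(s["ft_force"],1),"w",round(s["grip_width"],3));print("R",np.round(M,3).tolist());return s,M
E
python3 - <<'E'
from h import *
st()
d=get_image("top");im=d["img"]
hsv=cv2.cvtColor(im,cv2.COLOR_RGB2HSV)
sub=im[200:310,420:520]
white=((hsv[...,1]<40)&(hsv[...,2]>190)).astype(np.uint8);m=np.zeros_like(white);m[210:300,435:510]=1
white*=m
print(white.sum())
r=cv2.minAreaRect(np.argwhere(white)[:,::-1].astype(np.float32));b=cv2.boxPoints(r);print(r)
P=np.array([unproj(d,u,v,.051)[:2] for u,v in b]);print(np.round(P,4),np.round(P.mean(0),4),[np.linalg.norm(P[i]-P[i-1]) for i in range(4)])
cv2.imwrite("pics/t1.png",cv2.resize(im[160:300,260:520],None,fx=3,fy=3,interpolation=cv2.INTER_CUBIC)[:,:,::-1])
for n,u,v in [("edgeL",280,183),("edgeR",393,180)]: print(n,unproj(d,u,v,.153),unproj(d,u,v,.123))
E
```

```text
t 0.15 p [ 0.2852 -0.5836  0.1923] F [-0.2 -0.6  0. ] w 0.998
R [[0.439, -0.001, 0.898], [-0.898, 0.001, 0.439], [-0.001, -1.0, -0.0]]
763
((474.50006103515625, 252.50003051757812), (13.86362075805664, 55.901695251464844), 26.56505012512207)
[[ 0.4255 -0.3018]
 [ 0.5592 -0.3732]
 [ 0.5424 -0.4061]
 [ 0.409  -0.3344]] [ 0.484  -0.3539] [np.float64(0.0365440487730539), np.float64(0.15156803118507373), np.float64(0.036920531917576487), np.float64(0.15144471708653198)]
edgeL [0.6525446  0.15903454 0.153     ] [0.65855847 0.16113357 0.123     ]
edgeR [ 0.65972448 -0.12369376  0.153     ] [ 0.66590589 -0.12819236  0.123     ]
```

View pics/t1.png

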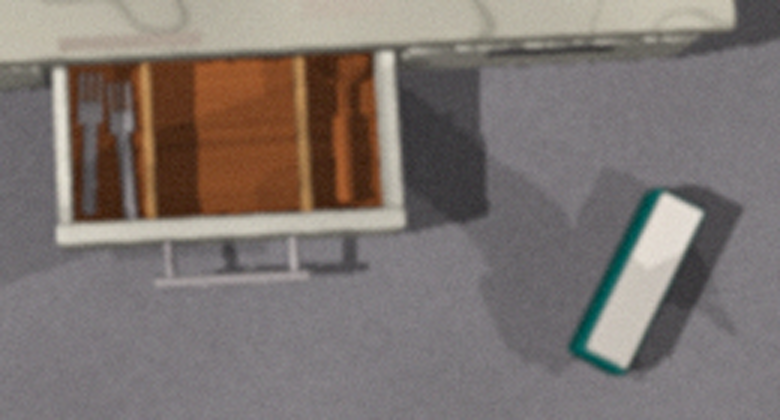

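```bash
python3 - <<'E'
from h import *
d=get_image("top");im=d["img"]
f=lambda x,y:(260+x/3-.33,160+y/3-.33)
a=unproj(d,163.5,186,.153);b=unproj(d,505,173,.153);print("corners",a,b,np.linalg.norm(a-b))
for n,x,y in [("wLfar",152,70),("wLnear",157,212),("wRfar",295,62),("wRnear",301,207)]:print(n,unproj(d,*f(x,y),.065))
for n,x,y in [("fL",70,222),("fR",385,212),("foL",58,243),("foR",403,230)]:print(n,unproj(d,*f(x,y),.08))
d2=get_image("scene");im2=d2["img"]
cv2.imwrite("pics/s1.png",cv2.resize(im2[180:300,140:380],None,fx=3.3,fy=3.3,interpolation=cv2.INTER_CUBIC)[:,:,::-1])
E
```

```text
corners [0.64543132 0.4483768  0.153     ] [ 0.67718785 -0.40637341  0.153     ] 0.8553399320820209
wLfar [0.67004803 0.0843135  0.065     ]
wLnear [0.54297791 0.08013839 0.065     ]
wRfar [ 0.67708328 -0.04311526  0.065     ]
wRnear [ 0.54705265 -0.04699154  0.065     ]
fL [0.53282083 0.15576959 0.08      ]
fR [ 0.54078731 -0.11914423  0.08      ]
foL [0.51450006 0.16612954 0.08      ]
foR [ 0.52494099 -0.13461934  0.08      ]
```

View pics/s1.png

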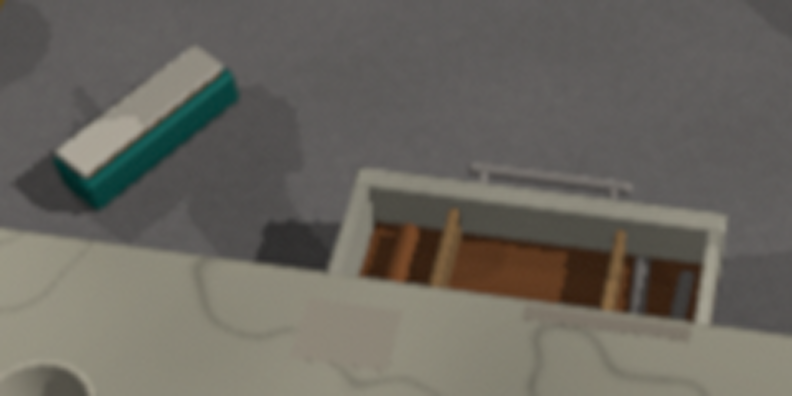

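```bash
cat >> h.py <<'E'
def box(d,im,c,yaw,L,W,z0,z1,col,S=4,off=(0,0),pitch=0):
    a=np.array([np.cos(yaw),np.sin(yaw)]);b=np.array([-a[1],a[0]])
    for z in (z0,z1):
        pts=[proj(d,[*(np.array(c)+sx*L/2*a+sy*W/2*b),z]) for sx,sy in((1,1),(1,-1),(-1,-1),(-1,1))]
        q=((np.array(pts)+.5-off)*S).astype(np.int32)
        cv2.polylines(im,[q],True,col,1)
E
python3 - <<'E'
from h import *
out=[]
for n,x0,y0,w,hh in[("top",430,205,90,100),("scene",140,180,90,75)]:
    d=get_image(n);im=cv2.resize(d["img"][y0:y0+hh,x0:x0+w],None,fx=4,fy=4,interpolation=cv2.INTER_CUBIC)
    c=(.484,-.354);y=np.radians(-28.1)
    box(d,im,c,y,.17,.052,0,.04,(255,0,0),off=(x0,y0));box(d,im,c,y,.158,.04,.051,.051,(0,0,255),off=(x0,y0))
    o=np.zeros((400,380,3),np.uint8);o[:im.shape[0],:im.shape[1]]=im;out.append(o)
cv2.imwrite("pics/ov.png",np.hstack(out)[:,:,::-1])
E
```

```text
(no output)
```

View pics/ov.png

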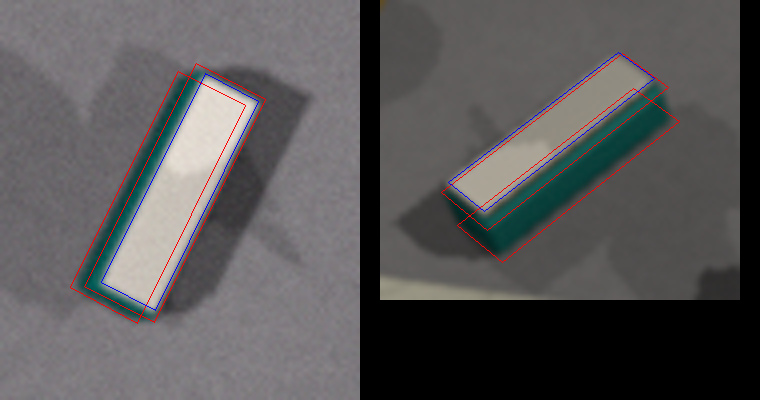

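```bash
cat >> h.py <<'E'
def go(tgt,yaw_x=None):
    s,M=st();d=np.asarray(tgt)-s["position"]
    t=M.T@d*1000;cur=np.degrees(np.arctan2(M[1,0],M[0,0]))
    print("tool shift mm",np.round(t,1),"xyaw",round(cur,2),"turn",None if yaw_x is None else round(-(yaw_x-cur),2))
E
python3 -c "
from h import *
go((.440,-.330,.10),-118.1)"
```

```text
t 0.4 p [ 0.2855 -0.5839  0.193 ] F [-0.8  0.5 -0.2] w 1.0
R [[0.439, -0.0, 0.898], [-0.898, 0.0, 0.439], [-0.0, -1.0, -0.0]]
tool shift mm [-160.2   93.1  250.3] xyaw -63.94 turn 54.16
```

drive_tool(increments="-20 0 31.3 0 255;-20 0 31.3 0 255;-20 0 31.3 0 255;-20 0 31.3 0 255;-20 0 31.3 0 255;-20 0 31.3 0 255;-20 0 31.3 0 255;-20.2 0 31.2 0 255;0 15 0 9 255;0 15 0 9 255;0 15 0 9 255;0 15 0 9 255;0 15 0 9 255;0 15 0 9.1 255;0 0 0 0 255;0 0 0 0 255", squeeze=20)

```text
time: 2.4
position: [0.4404, -0.3303, 0.1038]
tool_rot: [-0.938, 1.557, -1.559]
ft_force: [0.5, 0.4, 0.1]
grip_width: 0.012
```

```bash
python3 -c "
from h import *
go((.440,-.330,.052),-118.1)"
```

```text
t 2.4 p [ 0.4404 -0.3303  0.1038] F [0.5 0.4 0.1] w 0.012
R [[-0.468, 0.001, 0.884], [-0.884, -0.001, -0.468], [0.0, -1.0, 0.001]]
tool shift mm [-0.1 51.8 -0.5] xyaw -117.89 turn 0.21
```

drive_tool(increments="0 20 0 0.2 255;0 20 0 0 255;0 12 0 0 255;0 2 0 0 255;0 2 0 0 255;0 2 0 0 255;0 2 0 0 255;0 1 0 0 255;0 0 0 0 255")

```text
time: 3.52
position: [0.44, -0.3301, 0.0421]
tool_rot: [-0.934, 1.562, -1.562]
ft_force: [-0.0, 0.1, 0.1]
grip_width: 0.004
```

```bash
python3 - <<'E'
from h import *
st()
out=[]
for n,x0,y0,w,hh in[("wrist",120,160,400,320),("scene",140,160,100,95)]:
    d=get_image(n);f=1 if n=="wrist" else 4
    im=cv2.resize(d["img"][y0:y0+hh,x0:x0+w],None,fx=f,fy=f,interpolation=cv2.INTER_CUBIC)
    o=np.zeros((400,400,3),np.uint8);o[:im.shape[0],:im.shape[1]]=im;out.append(o)
cv2.imwrite("pics/p1.png",np.hstack(out)[:,:,::-1])
E
```

```text
t 3.525 p [ 0.44   -0.3301  0.0421] F [-0.   0.1  0.1] w 0.004
R [[-0.473, -0.0, 0.881], [-0.881, -0.0, -0.473], [0.0, -1.0, -0.0]]
```

View pics/p1.png

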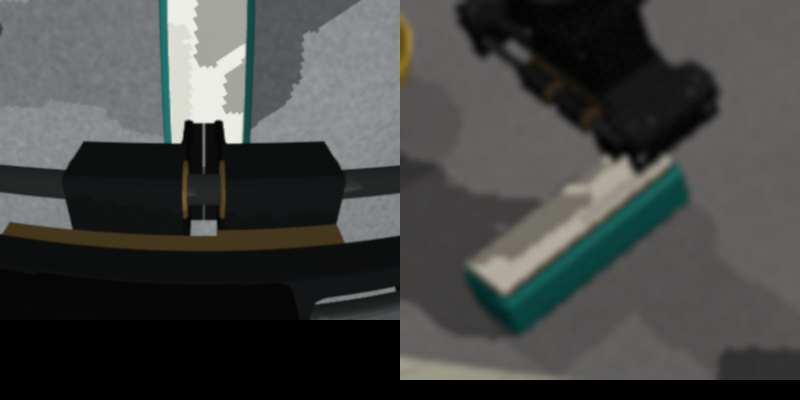

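drive_tool(increments="0 1 0 0 255;0 1 0 0 255")

```text
time: 3.88
position: [0.44, -0.3301, 0.0401]
tool_rot: [-0.934, 1.562, -1.562]
ft_force: [0.8, 0.7, -0.7]
grip_width: 0.008
```

drive_tool(increments="0 1 0 0 255;0 1 0 0 255;0 0 0 0 255")

```text
time: 4.25
position: [0.4399, -0.33, 0.038]
tool_rot: [-0.934, 1.562, -1.562]
ft_force: [0.0, -0.3, -0.2]
grip_width: 0.01
```

```bash
python3 - <<'E'
from h import *
st()
out=[]
for n,x0,y0,w,hh in[("wrist",120,160,400,320),("scene",140,160,100,95)]:
    d=get_image(n);f=1 if n=="wrist" else 4
    im=cv2.resize(d["img"][y0:y0+hh,x0:x0+w],None,fx=f,fy=f,interpolation=cv2.INTER_CUBIC)
    if n=="scene":
        c=(.484,-.354);y=np.radians(-28.1)
        for z,col in((.051,(0,0,255)),(.044,(0,255,0))): box(d,im,c,y,.158,.04,z,z,col,off=(x0,y0))
    o=np.zeros((400,400,3),np.uint8);o[:im.shape[0],:im.shape[1]]=im;out.append(o)
cv2.imwrite("pics/p2.png",np.hstack(out)[:,:,::-1])
E
```

```text
t 4.25 p [ 0.4399 -0.33    0.038 ] F [ 0.  -0.3 -0.2] w 0.01
R [[-0.473, -0.0, 0.881], [-0.881, 0.0, -0.473], [0.0, -1.0, -0.0]]
```

View pics/p2.png

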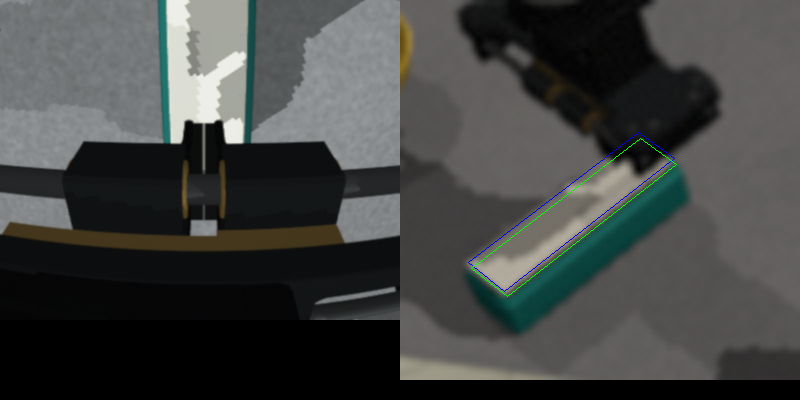

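```bash
python3 - <<'E'
from h import *
s,M=st()
d=get_image("scene");x0,y0=140,160
im=cv2.resize(d["img"][y0:y0+95,x0:x0+110],None,fx=6,fy=6,interpolation=cv2.INTER_CUBIC)
for z,c in((.038,(255,0,0)),(.05,(255,255,0)),(.058,(255,0,255))):
    p=s["position"].copy();p[2]=z
    u,v=proj(d,p);cv2.circle(im,(int((u+.5-x0)*6),int((v+.5-y0)*6)),3,c,-1)
cv2.imwrite("pics/p3.png",im[:,:,::-1])
E
```

```text
t 4.35 p [ 0.44   -0.3301  0.0381] F [ 0.4  0.7 -0.9] w 0.008
R [[-0.473, -0.0, 0.881], [-0.881, -0.0, -0.473], [0.0, -1.0, 0.0]]
```

View pics/p3.png

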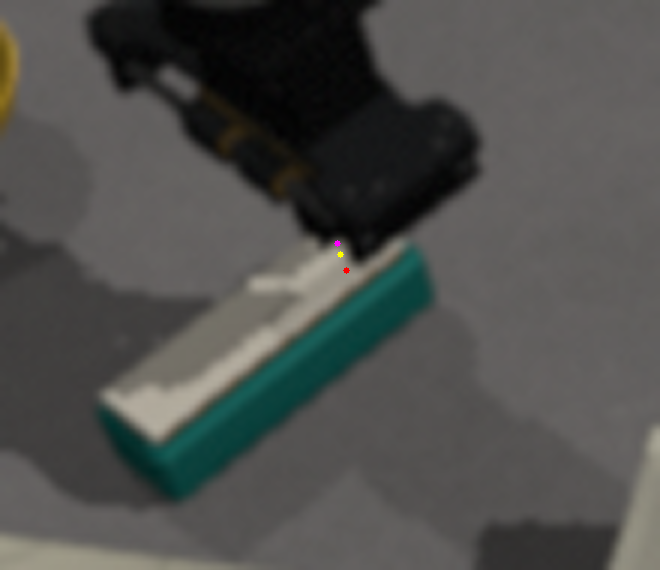

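drive_tool(increments="0 1 0 0 255;0 1 0 0 255;0 1 0 0 255")

```text
time: 4.78
position: [0.44, -0.3301, 0.0351]
tool_rot: [-0.934, 1.562, -1.562]
ft_force: [-0.2, 0.5, 0.1]
grip_width: 0.006
```

drive_tool(increments="0 1 0 0 255;0 1 0 0 255;0 1 0 0 255")

```text
time: 5.15
position: [0.44, -0.3301, 0.0321]
tool_rot: [-0.934, 1.562, -1.562]
ft_force: [-0.7, -1.0, 0.7]
grip_width: 0.004
```

drive_tool(increments="0 1 0 0 255;0 1 0 0 255")

```text
time: 5.4
position: [0.44, -0.3301, 0.0301]
tool_rot: [-0.934, 1.562, -1.562]
ft_force: [-0.7, -0.4, 0.1]
grip_width: 0.008
```

```bash
python3 - <<'E'
from h import *
s,M=st()
d=get_image("scene");x0,y0=140,160
im=cv2.resize(d["img"][y0:y0+95,x0:x0+110],None,fx=4,fy=4,interpolation=cv2.INTER_CUBIC)
d=get_image("wrist");T=d["camera_from_world"];K=d["mtx"];w=d["img"].copy()
for k in range(0,50,5):
  p=T[:3,:3]@(s["position"]+[0,0,k/1000])+T[:3,3];q=np.array([p[0],-p[1],-p[2]])
  th=np.arctan2(np.hypot(q[0],q[1]),q[2]);r=K[0,0]*th;e=q[:2]/np.hypot(*q[:2])*r+[K[0,2],K[1,2]]
  print(k,e)
  cv2.circle(w,tuple(e.astype(int)),2,(255,0,0) if k==0 else (255,255,0),-1)
w=w[200:440,220:430];w=cv2.resize(w,None,fx=1.6,fy=1.6)
o=np.zeros((400,780,3),np.uint8);o[:380,:440]=im;o[:w.shape[0],440:440+w.shape[1]]=w
cv2.imwrite("pics/p4.png",o[:,:,::-1])
E
```

```text
t 5.4 p [ 0.44   -0.3301  0.0301] F [-0.7 -0.4  0.1] w 0.008
R [[-0.473, -0.0, 0.881], [-0.881, -0.0, -0.473], [0.0, -1.0, 0.0]]
0 [322.27782343 277.43174716]
5 [322.25318535 281.0603805 ]
10 [322.22748279 284.85440603]
15 [322.20065125 288.82454755]
20 [322.17262155 292.98238665]
25 [322.14331952 297.34043777]
30 [322.11266561 301.91222901]
35 [322.08057458 306.71238888]
40 [322.04695508 311.75673852]
45 [322.01170937 317.0623891 ]
```

View pics/p4.png

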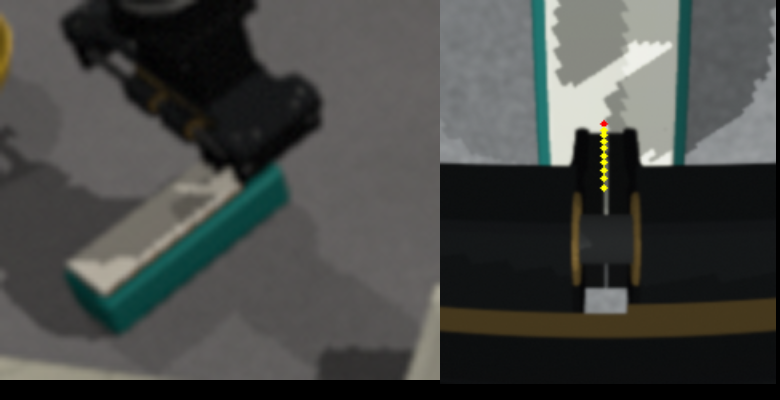

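drive_tool(increments="0 1 0 0 255;0 1 0 0 255;0 1 0 0 255")

```text
time: 5.88
position: [0.44, -0.3301, 0.0271]
tool_rot: [-0.934, 1.562, -1.562]
ft_force: [0.3, -0.9, 0.2]
grip_width: 0.006
```

drive_tool(increments="0 1 0 0 255;0 1 0 0 255;0 1 0 0 255")

```text
time: 6.25
position: [0.44, -0.3301, 0.0241]
tool_rot: [-0.934, 1.562, -1.562]
ft_force: [0.0, 0.3, -0.1]
grip_width: 0.007
```

```bash
python3 - <<'E'
from h import *
s,M=st()
d=get_image("wrist");T=d["camera_from_world"];K=d["mtx"];w=d["img"].copy()
cam=-T[:3,:3].T@T[:3,3]; print("cam in tool",M.T@(cam-s["position"]))
sg=np.sign((M.T@(cam-s["position"]))[2])
for side,c in((1,(255,0,0)),(-1,(0,255,0))):
 for k in range(0,41,10):
  p=T[:3,:3]@(s["position"]+M[:,2]*.0095*side*sg+[0,0,k/1000])+T[:3,3];q=np.array([p[0],-p[1],-p[2]])
  th=np.arctan2(np.hypot(q[0],q[1]),q[2]);r=K[0,0]*th;e=q[:2]/np.hypot(*q[:2])*r+[K[0,2],K[1,2]]
  print(side,k,e)
  cv2.circle(w,tuple(np.round(e).astype(int)+[4*side,0]),1,c,-1)
w=w[230:380,230:420];w=cv2.resize(w,None,fx=4,fy=4)
cv2.imwrite("pics/p5.png",w[:,:,::-1])
E
```

```text
t 6.25 p [ 0.44   -0.3301  0.0241] F [ 0.   0.3 -0.1] w 0.007
R [[-0.473, -0.0, 0.881], [-0.881, -0.0, -0.473], [0.0, -1.0, 0.0]]
cam in tool [ 0.00057694 -0.19203785  0.08378438]
1 0 [322.31713841 261.78467217]
1 10 [322.26784593 268.60380901]
1 20 [322.21392006 276.09677135]
1 30 [322.15472843 284.36152389]
1 40 [322.08953175 293.51419267]
-1 0 [322.34520113 292.66742428]
-1 10 [322.30013975 300.60612573]
-1 20 [322.25124133 309.26681279]
-1 30 [322.19805822 318.74184531]
-1 40 [322.14008566 329.13750604]
```

View pics/p5.png

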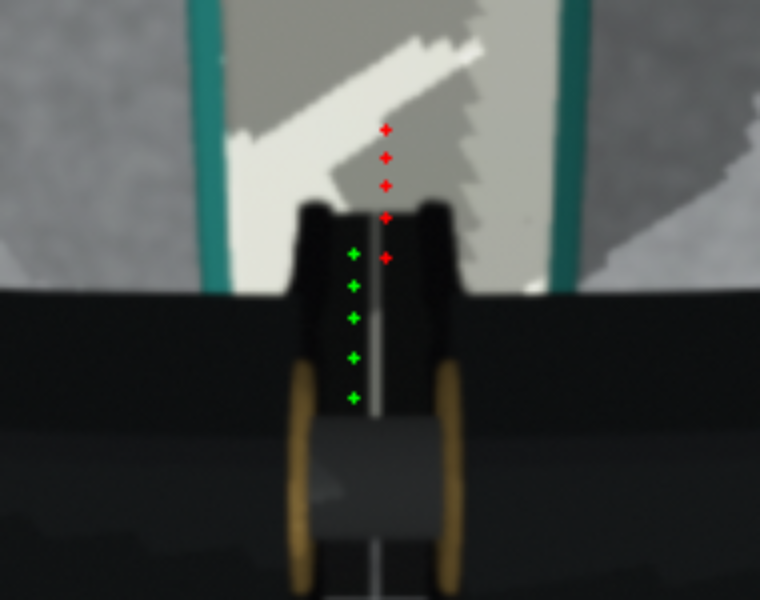

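drive_tool(increments="0 1 0 0 255;0 1 0 0 255;0 1 0 0 255")

```text
time: 6.68
position: [0.44, -0.3301, 0.0211]
tool_rot: [-0.934, 1.562, -1.562]
ft_force: [0.2, -0.7, -0.5]
grip_width: 0.004
```

drive_tool(increments="0 1 0 0 255;0 1 0 0 255")

```text
time: 6.92
position: [0.44, -0.3301, 0.0194]
tool_rot: [-0.934, 1.562, -1.562]
ft_force: [-1.1, 0.6, 2.8]
grip_width: 0.002
```

drive_tool(increments="0 1 0 0 255;0 1 0 0 255")

```text
time: 7.18
position: [0.44, -0.3301, 0.0172]
tool_rot: [-0.934, 1.562, -1.562]
ft_force: [-0.2, -0.3, 2.6]
grip_width: 0.005
```

drive_tool(increments="0 1 0 0 255;0 1 0 0 255")

```text
time: 7.42
position: [0.44, -0.3301, 0.0151]
tool_rot: [-0.934, 1.562, -1.562]
ft_force: [-0.6, 1.8, 3.0]
grip_width: 0.001
```

drive_tool(increments="0 1 0 0 255;0 1 0 0 255")

```text
time: 7.68
position: [0.44, -0.3301, 0.0146]
tool_rot: [-0.935, 1.563, -1.562]
ft_force: [-6.0, 3.9, 16.6]
grip_width: 0.003
```

drive_tool(increments="0 1 0 0 255;0 0 0 0 255")

```text
time: 7.92
position: [0.44, -0.3301, 0.0145]
tool_rot: [-0.935, 1.562, -1.562]
ft_force: [-7.2, 4.7, 18.9]
grip_width: 0.008
```

drive_tool(increments="0 -10 0 0 255;0 -30 0 0 255;0 -40 0 0 255;0 0 0 0 60;0 0 0 0 60;0 0 0 0 60")

```text
time: 8.68
position: [0.4391, -0.3295, 0.0906]
tool_rot: [-0.935, 1.565, -1.56]
ft_force: [0.0, -0.2, -0.8]
grip_width: 0.262
```

```bash
python3 - <<'E'
from h import *
s,M=st()
d=get_image("wrist");cv2.imwrite("pics/w6.png",d["img"][:,:,::-1])
d=get_image("scene");x0,y0=140,140
im=cv2.resize(d["img"][y0:y0+110,x0:x0+110],None,fx=5,fy=5,interpolation=cv2.INTER_CUBIC)
c=(.484,-.354);y=np.radians(-28.1)
for z,col in((.051,(0,0,255)),(.044,(0,255,0))): box(d,im,c,y,.158,.04,z,z,col,off=(x0,y0),S=5)
for k in(0,.01,.02,.03):
    u,v=proj(d,s["position"]+[0,0,k]);cv2.circle(im,(int((u+.5-x0)*5),int((v+.5-y0)*5)),2,(255,0,0),-1)
cv2.imwrite("pics/s6.png",im[:,:,::-1])
E
```

```text
t 8.675 p [ 0.4391 -0.3295  0.0906] F [ 0.  -0.2 -0.8] w 0.262
R [[-0.473, -0.002, 0.881], [-0.881, 0.001, -0.473], [-0.0, -1.0, -0.003]]
```

View pics/w6.png

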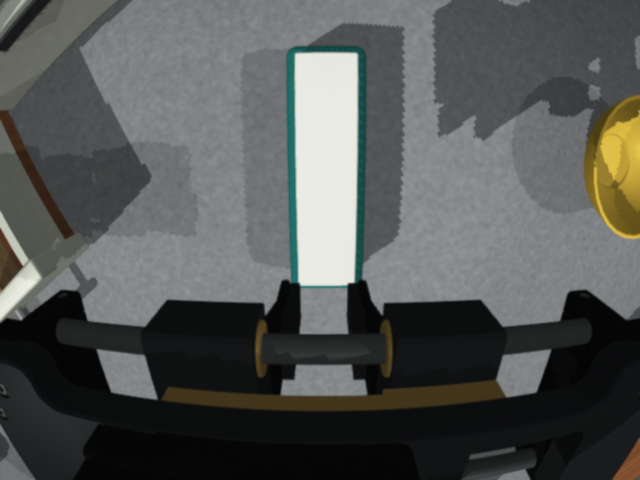

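View pics/s6.png

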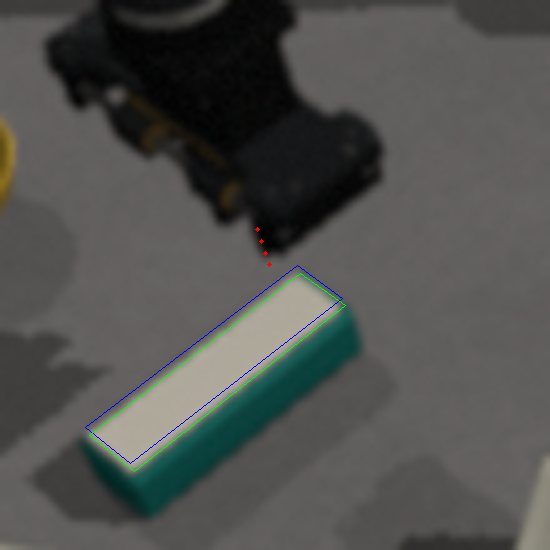

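drive_tool(increments="0 0 0 0 0;0 0 0 0 0;0 0 0 0 0;0 25 0 0 0;0 25 0 0 0;0 25 0 0 0;0 20 0 0 0;0 10 0 0 0;0 0 0 0 0", squeeze=12)

```text
time: 9.9
position: [0.4397, -0.3298, -0.0133]
tool_rot: [-0.935, 1.563, -1.561]
ft_force: [-0.5, -0.1, 1.0]
grip_width: 1.0
```

```bash
python3 - <<'E'
from h import *
s,M=st()
d=get_image("wrist");cv2.imwrite("pics/w7.png",d["img"][:,:,::-1])
E
```

```text
t 9.9 p [ 0.4397 -0.3298 -0.0133] F [-0.5 -0.1  1. ] w 1.0
R [[-0.473, -0.001, 0.881], [-0.881, 0.001, -0.473], [-0.0, -1.0, -0.001]]
```

View pics/w7.png

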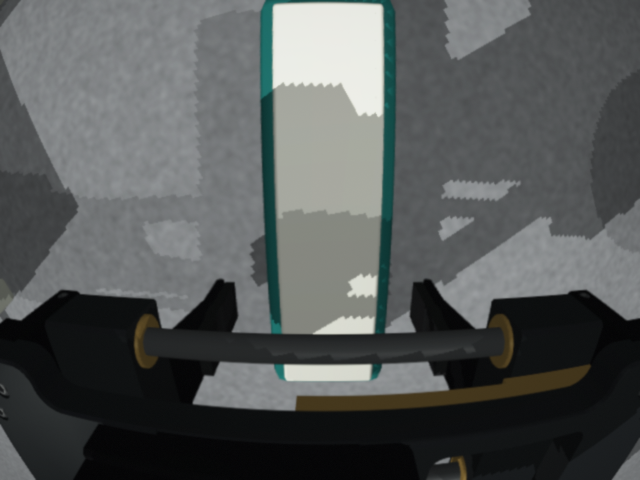

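drive_tool(increments="0 5 0 0 0;0 4 0 0 0;0 0 0 0 255;0 0 0 0 255;0 0 0 0 255;0 0 0 0 255")

```text
time: 10.7
position: [0.4401, -0.3302, -0.0217]
tool_rot: [-0.934, 1.562, -1.563]
ft_force: [-0.8, -0.1, -0.6]
grip_width: 0.634
```

drive_tool(increments="0 0 0 0 255;0 -5 0 0 255;0 -10 0 0 255;0 -15 0 0 255;0 0 0 0 255")

```text
time: 11.32
position: [0.4414, -0.3311, 0.0102]
tool_rot: [-0.933, 1.559, -1.565]
ft_force: [-0.0, -0.3, -1.4]
grip_width: 0.595
```

```bash
cat > look.py <<'E'
from h import *
import sys
def look(tag,x0=140,y0=140,w=110,hh=110):
    s,M=st()
    a=get_image("wrist")["img"];a=cv2.resize(a,(400,300))
    d=get_image("scene")["img"][y0:y0+hh,x0:x0+w];d=cv2.resize(d,(400,int(400*hh/w)),interpolation=cv2.INTER_CUBIC)
    o=np.zeros((max(300,d.shape[0]),800,3),np.uint8);o[:300,:400]=a;o[:d.shape[0],400:]=d
    cv2.imwrite(f"pics/{tag}.png",o[:,:,::-1])
a=sys.argv
look(a[1],*map(int,a[2:]))
E
python3 look.py l1
```

```text
t 11.325 p [ 0.4414 -0.3311  0.0102] F [-0.  -0.3 -1.4] w 0.595
R [[-0.473, 0.003, 0.881], [-0.881, -0.002, -0.473], [0.001, -1.0, 0.004]]
```

View pics/l1.png

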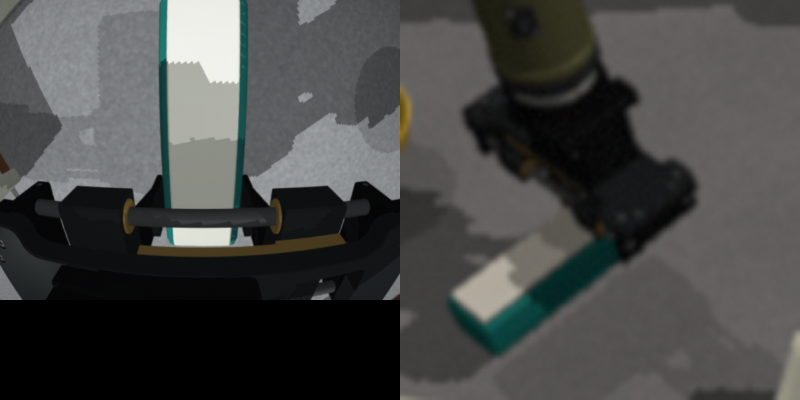

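drive_tool(increments="0 -10 0 0 255;0 -12 0 0 255;0 -10 0 0 255;0 0 0 0 255;0 0 0 0 255")

```text
time: 12.05
position: [0.4398, -0.33, 0.0401]
tool_rot: [-0.934, 1.563, -1.562]
ft_force: [0.0, -0.9, -1.3]
grip_width: 0.592
```

```bash
python3 look.py l2
```

```text
t 12.05 p [ 0.4398 -0.33    0.0401] F [ 0.  -0.9 -1.3] w 0.592
R [[-0.473, -0.0, 0.881], [-0.881, 0.0, -0.473], [0.0, -1.0, -0.0]]
```

View pics/l2.png

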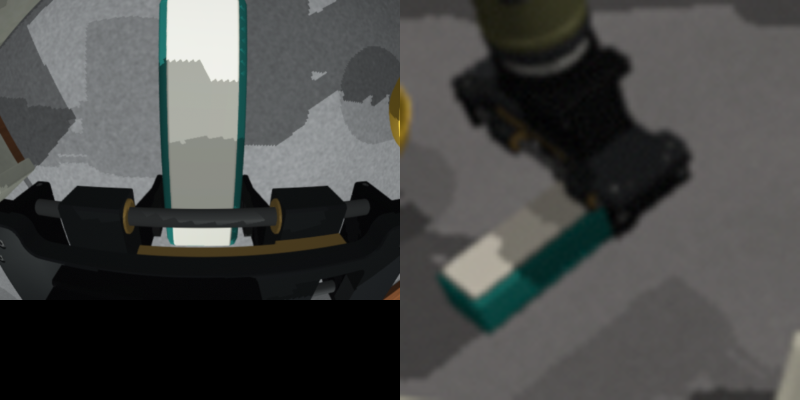

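drive_tool(increments="0 0 0 0 255;0 0 0 0 255;0 0 0 0 255;0 0 0 0 255", squeeze=5)

```text
time: 12.65
position: [0.44, -0.3301, 0.0402]
tool_rot: [-0.934, 1.562, -1.562]
ft_force: [-0.1, -0.0, -1.1]
grip_width: 0.597
```

```bash
python3 look.py l3
```

```text
t 12.65 p [ 0.44   -0.3301  0.0402] F [-0.1 -0.  -1.1] w 0.597
R [[-0.473, 0.0, 0.881], [-0.881, -0.0, -0.473], [0.0, -1.0, 0.0]]
```

View pics/l3.png

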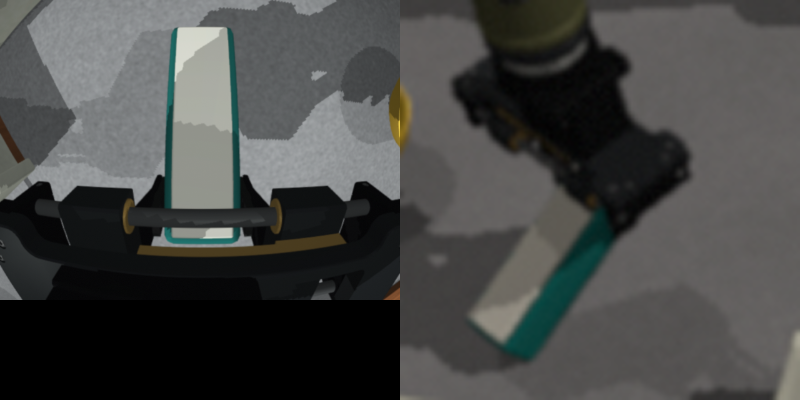

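drive_tool(increments="0 0 0 0 255;0 0 0 0 255;0 -15 0 0 255;0 -25 0 0 255;0 -30 0 0 255;0 -25 0 -10.2 255;0 -15 0 -10.2 255;0 0 0 -10 255;0 0 0 0 255", squeeze=25)

```text
time: 13.88
position: [0.4402, -0.3303, 0.1513]
tool_rot: [-1.226, 1.182, -1.184]
ft_force: [-0.5, -0.5, -2.0]
grip_width: 0.596
```

```bash
python3 look.py l4 140 120 110 110; python3 -c "
from h import *
go((.449,.0125,.152),-87.9)"
```

```text
t 13.875 p [ 0.4402 -0.3303  0.1513] F [-0.5 -0.5 -2. ] w 0.596
R [[0.036, 0.001, 0.999], [-0.999, -0.001, 0.036], [0.001, -1.0, 0.001]]
t 13.975 p [ 0.4399 -0.3301  0.1505] F [-0.1 -0.2 -2.1] w 0.593
R [[0.034, 0.0, 0.999], [-0.999, -0.0, 0.034], [0.0, -1.0, 0.0]]
tool shift mm [-342.1   -1.6   20.9] xyaw -88.02 turn -0.12
```

View pics/l4.png

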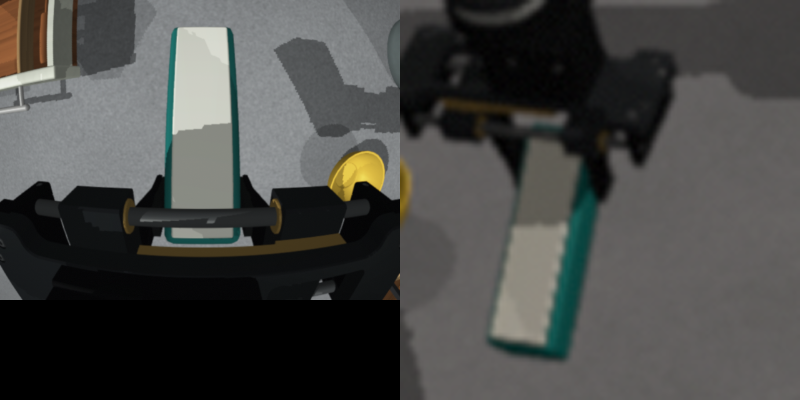

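drive_tool(increments="-20 0 2 0 255;-35 0 2 0 255;-42 -1 2 0 255;-42 0 2 0 255;-42 0 2 0 255;-42 0 3 0 255;-42 0 3 0 255;-35 0 3 0 255;-28 0 2 0 255;-14 0 0 0 255;0 0 0 0 255")

```text
time: 15.35
position: [0.4476, 0.0134, 0.1511]
tool_rot: [-1.228, 1.18, -1.18]
ft_force: [0.7, -0.8, -1.3]
grip_width: 0.596
```

```bash
python3 look.py l5 210 90 170 170; python3 - <<'E'
from h import *
d=get_image("top");im=cv2.resize(d["img"][150:300,250:420],None,fx=4,fy=4,interpolation=cv2.INTER_CUBIC)
cv2.imwrite("pics/t5.png",im[:,:,::-1])
E
```

```text
t 15.35 p [0.4476 0.0134 0.1511] F [ 0.7 -0.8 -1.3] w 0.596
R [[0.039, -0.0, 0.999], [-0.999, -0.001, 0.039], [0.001, -1.0, -0.0]]
```

View pics/l5.png

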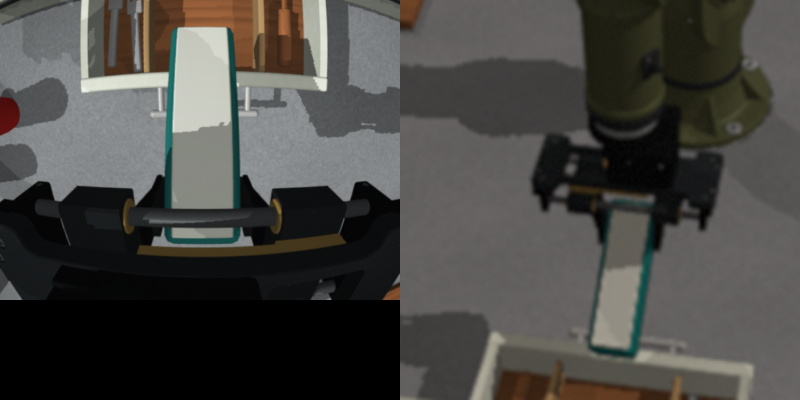

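View pics/t5.png

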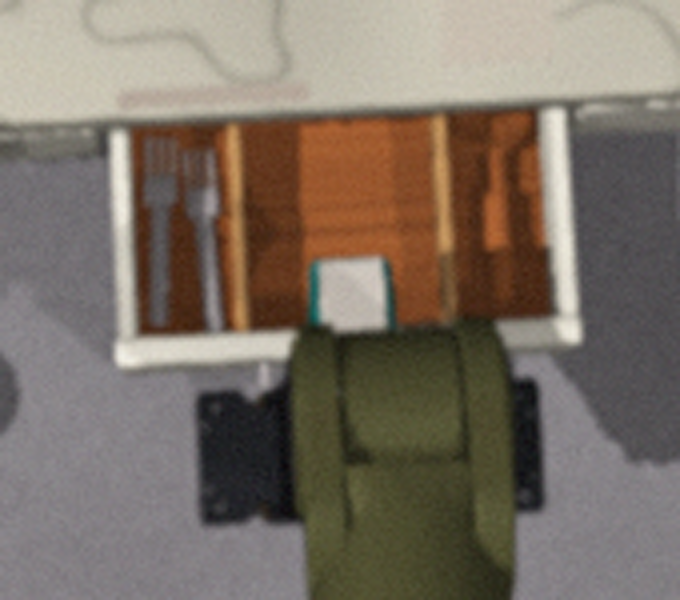

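drive_tool(increments="0 4 8 0 255;0 6 11 0 255;0 6 11 0 255;0 6 11 0 255;0 6 11 0 255;0 6 11 0 255;0 6 12 0 255;0 5 10 0 255;0 3 5 0 255;0 0 0 0 255")

```text
time: 16.75
position: [0.538, 0.016, 0.1028]
tool_rot: [-1.227, 1.182, -1.181]
ft_force: [0.3, -1.0, -1.9]
grip_width: 0.596
```

```bash
python3 look.py l6 210 140 170 170; python3 - <<'E'
from h import *
s,M=st()
d=get_image("scene")
# predicted case outline check
ex=np.array([.9993,.037,0]);ez=np.array([0,0,1]);ey=np.array([-.037,.9993,0])
P=s["position"]+[0,0,.0477];th=np.radians(28.5)
a=np.cos(th)*ex-np.sin(th)*ez;n=np.sin(th)*ex+np.cos(th)*ez
x0,y0=210,150
im=cv2.resize(d["img"][y0:y0+150,x0:x0+170],None,fx=4,fy=4,interpolation=cv2.INTER_CUBIC)
for u0,u1,w,v,c in((-35,135,26,-26,(255,0,0)),(-35,135,26,14,(255,255,0)),(-29,129,20,18,(0,0,255))):
    q=[proj(d,P+(u*a+sw*w*ey+v*n)/1000) for u,sw in((u0,1),(u1,1),(u1,-1),(u0,-1))]
    cv2.polylines(im,[((np.array(q)+.5-[x0,y0])*4).astype(np.int32)],True,c,1)
cv2.imwrite("pics/ov6.png",im[:,:,::-1])
E
```

```text
t 16.75 p [0.538  0.016  0.1028] F [ 0.3 -1.  -1.9] w 0.596
R [[0.038, -0.001, 0.999], [-0.999, 0.0, 0.038], [-0.0, -1.0, -0.001]]
t 16.85 p [0.5379 0.0159 0.1032] F [ 0.9  0.1 -2.6] w 0.599
R [[0.038, -0.0, 0.999], [-0.999, -0.0, 0.038], [0.0, -1.0, -0.0]]
```

View pics/l6.png

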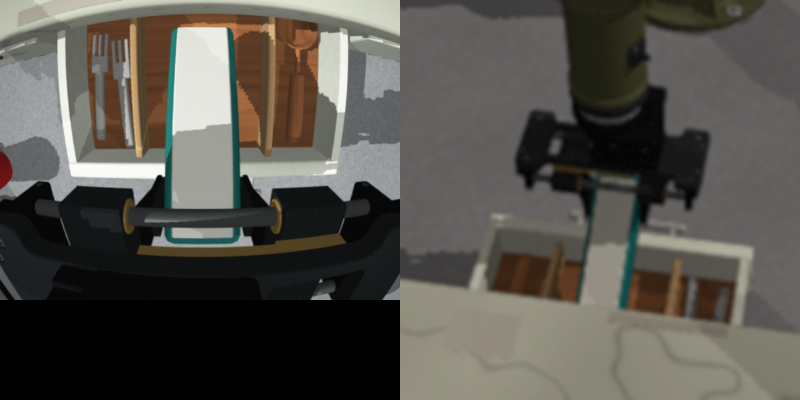

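View pics/ov6.png

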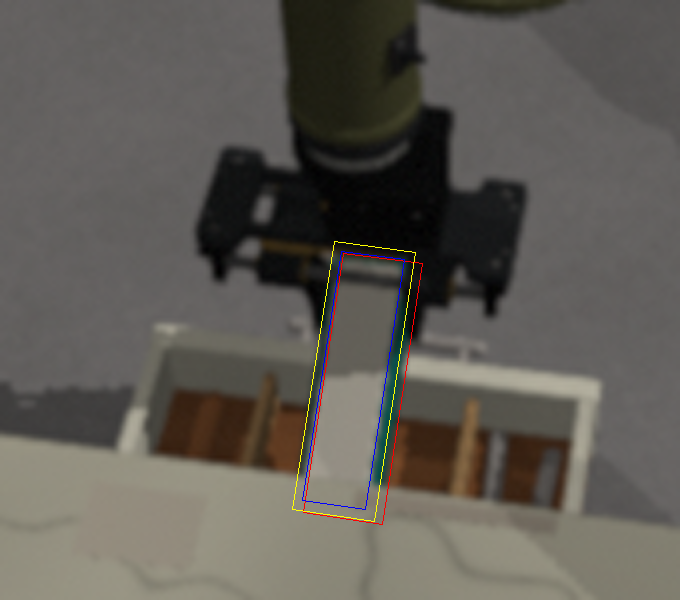

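drive_tool(increments="0 4 8 0 255;0 5 10 0 255;0 5 10 0 255;0 5 10 0 255;0 5 10 0 255;0 4 8 0 255;0 2 4 0 255;0 0 0 0 255")

```text
time: 17.9
position: [0.598, 0.0182, 0.0729]
tool_rot: [-1.227, 1.182, -1.181]
ft_force: [-0.4, -0.2, -1.6]
grip_width: 0.594
```

```bash
python3 look.py l7 210 140 170 170; 
```

```text
t 17.9 p [0.598  0.0182 0.0729] F [-0.4 -0.2 -1.6] w 0.594
R [[0.038, -0.0, 0.999], [-0.999, 0.0, 0.038], [-0.0, -1.0, -0.0]]
```

View pics/l7.png

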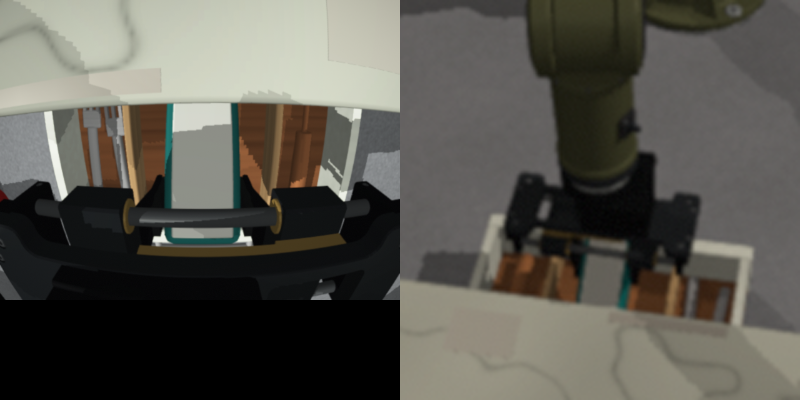

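drive_tool(increments="0 0 0 0 255;0 2 0 0 255;0 4 0 0 255;0 6 -1 0 255;0 6 -1 0 255;0 6 -1 0 255;0 0 0 0 255", squeeze=5)

```text
time: 18.88
position: [0.5946, 0.0179, 0.0483]
tool_rot: [-1.227, 1.182, -1.181]
ft_force: [-1.4, -0.0, -1.1]
grip_width: 0.595
```

```bash
python3 look.py l8 210 140 170 170; 
```

```text
t 18.875 p [0.5946 0.0179 0.0483] F [-1.4 -0.  -1.1] w 0.595
R [[0.038, -0.001, 0.999], [-0.999, 0.0, 0.038], [-0.0, -1.0, -0.001]]
```

View pics/l8.png

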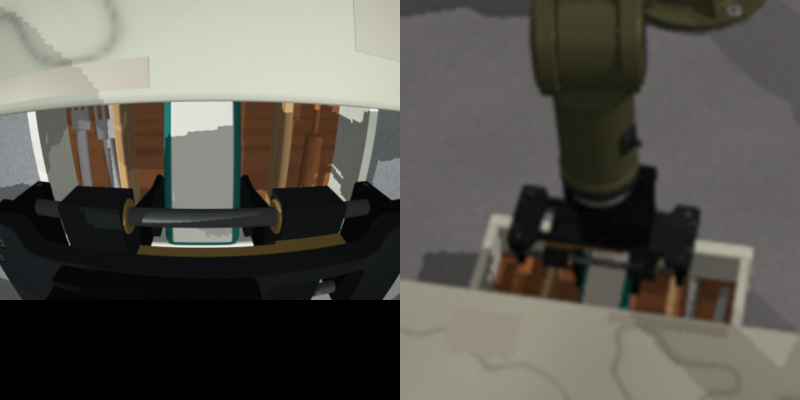

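drive_tool(increments="0 4 0 0 255;0 5 0 0 255;0 5 0 0 255;0 5 0 0 255;0 5 0 0 255;0 0 0 0 255")

```text
time: 19.73
position: [0.5948, 0.018, 0.0245]
tool_rot: [-1.227, 1.182, -1.181]
ft_force: [-0.7, -0.2, -2.2]
grip_width: 0.595
```

```bash
python3 look.py l9 210 140 170 170; 
```

```text
t 19.725 p [0.5948 0.018  0.0245] F [-0.7 -0.2 -2.2] w 0.595
R [[0.038, -0.001, 0.999], [-0.999, 0.0, 0.038], [-0.0, -1.0, -0.001]]
```

View pics/l9.png

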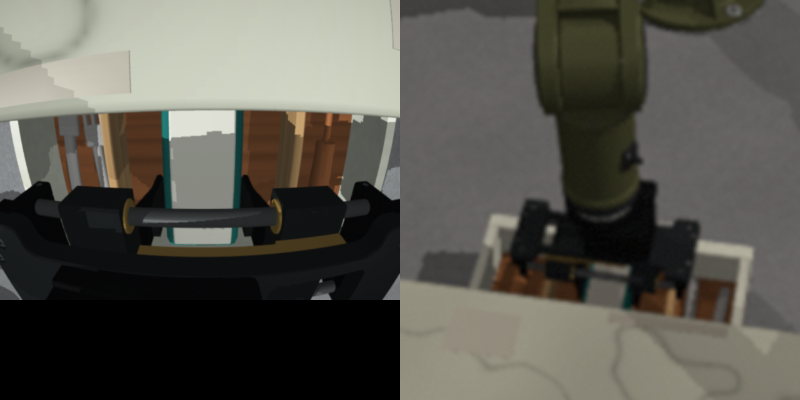

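drive_tool(increments="0 4 0 0 255;0 4 0 0 255;0 4 0 0 255;0 2 0 0 255;0 1 0 0 255;0 1 0 0 255;0 0 0 0 255")

```text
time: 20.7
position: [0.5951, 0.0179, 0.01]
tool_rot: [-1.227, 1.181, -1.182]
ft_force: [-3.7, -0.5, 5.5]
grip_width: 0.597
```

```bash
python3 look.py l10 210 140 170 170; 
```

```text
t 20.7 p [0.5951 0.0179 0.01  ] F [-3.7 -0.5  5.5] w 0.597
R [[0.038, 0.0, 0.999], [-0.999, -0.0, 0.038], [0.0, -1.0, 0.0]]
```

View pics/l10.png

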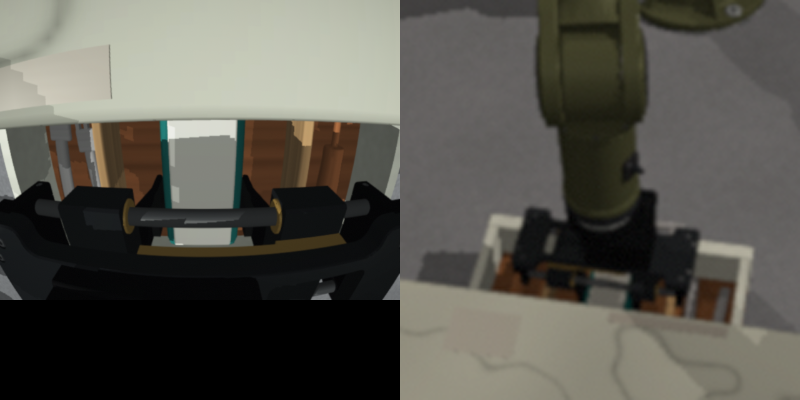

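drive_tool(increments="0 0 0 0 75;0 0 0 0 75;0 0 0 0 75;0 0 0 0 75;0 -5 0 0 75;0 -10 0 0 75;0 -20 0 0 75;0 -30 0 0 75;0 -40 0 0 75;0 -20 -20 0 75;0 0 -40 0 75;0 0 -30 0 75;0 0 0 0 75")

```text
time: 22.42
position: [0.504, 0.0144, 0.1358]
tool_rot: [-1.227, 1.179, -1.184]
ft_force: [1.1, 0.3, 0.5]
grip_width: 0.707
```

```bash
python3 look.py l11 210 140 170 170; python3 - <<'E'
from h import *
d=get_image("top");im=cv2.resize(d["img"][150:300,250:420],None,fx=4,fy=4,interpolation=cv2.INTER_CUBIC)
cv2.imwrite("pics/t11.png",im[:,:,::-1])
E
```

```text
t 22.425 p [0.504  0.0144 0.1358] F [1.1 0.3 0.5] w 0.707
R [[0.038, 0.002, 0.999], [-0.999, -0.002, 0.038], [0.002, -1.0, 0.002]]
```

View pics/l11.png

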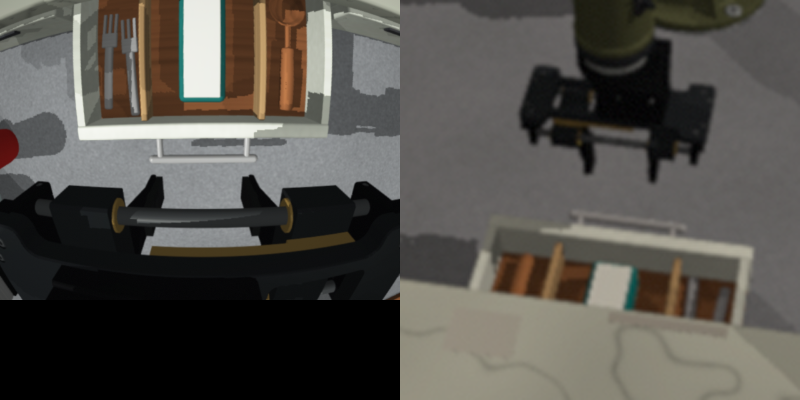

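View pics/t11.png

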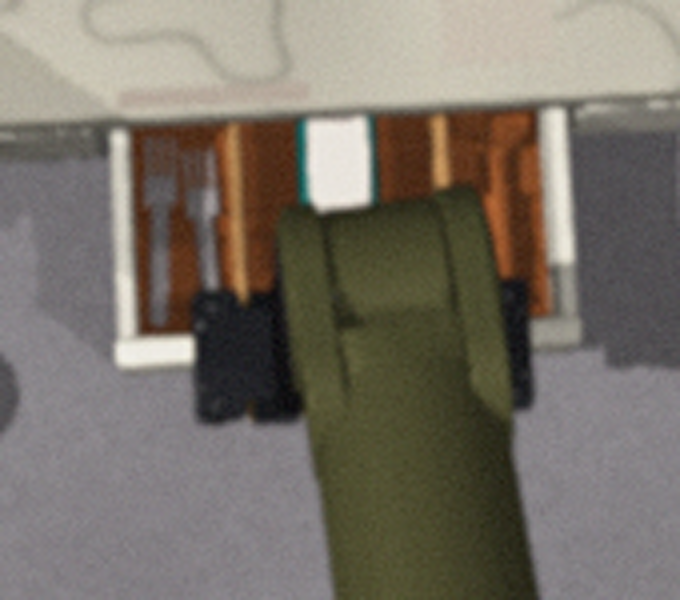

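```bash
python3 - <<'E'
from h import *
s,M=st()
ex=np.array([.9993,.037,0]);ez=np.array([0,0,1]);ey=np.array([-.037,.9993,0])
O=np.array([.664,.0205,.03])
def pw(d,p):
    T=d["camera_from_world"];K=d["mtx"];p=T[:3,:3]@p+T[:3,3];q=np.array([p[0],-p[1],-p[2]])
    r=K[0,0]*np.arctan2(np.hypot(*q[:2]),q[2]);return q[:2]/np.hypot(*q[:2])*r+K[:2,2]
outs=[]
for n,x0,y0,w,hh,S in(("wrist",100,0,440,260,1),("scene",240,225,90,60,4.4)):
    d=get_image(n);f=(lambda p:pw(d,p)) if n=="wrist" else (lambda p:np.array(proj(d,p)))
    S=1.8 if n=="wrist" else 8
    if n=="wrist": x0,y0,w,hh=250,0,160,180
    im=cv2.resize(d["img"][y0:y0+hh,x0:x0+w],None,fx=S,fy=S,interpolation=cv2.INTER_CUBIC)
    if n=="wrist": S=1.8
    C=O+ex*(-.019)+ez*.02+ey*-.002
    for L,W,z,c in((85,26,-20,(255,0,0)),(85,26,20,(255,255,0)),(79,20,24,(0,0,255)),(79,20,31,(255,0,255))):
        pts=[]
        for u,v in((1,1),(1,-1),(-1,-1),(-1,1)): pts.append(f(C+(u*L*ex+v*W*ey+z*ez)/1000))
        cv2.polylines(im,[((np.array(pts)+.5-[x0,y0])*S).astype(np.int32)],True,c,1)
    outs.append(im)
H=max(o.shape[0] for o in outs);o=np.zeros((H,sum(a.shape[1] for a in outs),3),np.uint8);x=0
for a in outs:o[:a.shape[0],x:x+a.shape[1]]=a;x+=a.shape[1]
print(o.shape);cv2.imwrite("pics/ov12.png",cv2.resize(o,(800,int(o.shape[0]*800/o.shape[1])))[:,:,::-1] if o.shape[1]>800 else o[:,:,::-1])
E
```

```text
t 22.575 p [0.5062 0.0146 0.1353] F [ 0.3 -0.6  0.2] w 0.71
R [[0.038, 0.002, 0.999], [-0.999, -0.0, 0.038], [0.0, -1.0, 0.002]]
(480, 1008, 3)
```

View pics/ov12.png

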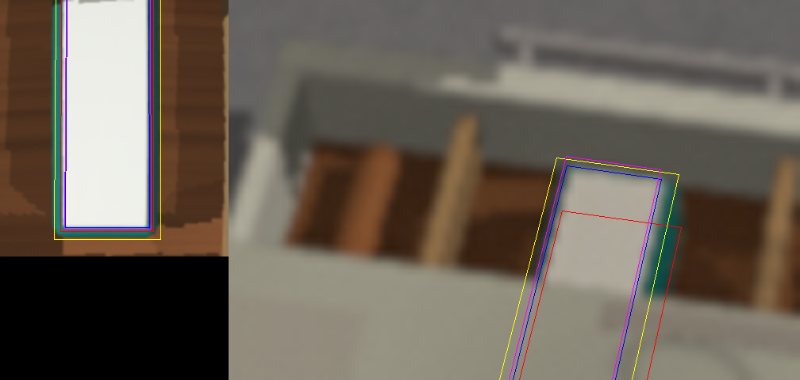

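```bash
python3 -c "
from bench import workorder
print(workorder.close_job())"
```

```text
the job is handed in; nothing more can be done
None
```

The case is in the middle bay, lid up with its lid pressed down, and I released it and handed the job in at about 22.6 s. No verdict was reported.

**What I did:**
1. I pressed the lid to its stop on the table. It moved at about 3 N, then stopped hard at about 17–19 N.
2. I gripped the case near its tail end and eased the grip, so it pivoted about 28° nose-down in the jaws.
3. I fed it over the drawer front and under the countertop, then lowered it so it levelled on the drawer floor.
4. I opened the jaws and backed the arm away.

**Last checks:**
- **Position:** a flat-case model laid over the wrist image matched closely. It puts the case centre about 19 mm in front of the countertop's edge and about 2 mm off the bay's centre line. The scene view agreed to within a few mm.
- **Lid:** the white top matched the fully-down height of 44 mm.
- **Flatness:** this is judged from the picture and the height at which the case met the floor. I did not press on the case in the drawer to confirm it.
- **Cup and jar:** the arm never went near either one. I did not measure them again at the end.
- **Robot:** the wrist force read near zero after the arm backed off.

**One disagreement:** the reported TCP lies about 29 mm beyond the real fingertips, as shown by the lid contact and the wrist view. I allowed for this in every height.

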